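# Rock the seesaw gate of the ball sorter and feed the other tray

## Task

The seesaw gate of the grinding-ball sorter is tipped towards one of its two chutes. Nothing here needs to be gripped or lifted: with a fingertip, press down the raised end of the gate so that it rocks over to the other chute, and only then push the black tab of the feed stop to the left as far as it goes, so that the three white balls roll by themselves into the tray on the side to which you rocked the gate. Leave the gate tipped that way and the stop open, do not touch the balls, and leave the bottle, jars and tub that stand around where they are.

Things in the scene. Friction and masses are not known exactly. Their poses are not given: they have to be found in the camera images.
- sorter: fixed steel ball sorter on a grey base; origin on the worktop under the middle of the gate. Its x points away from the robot along the feed trough, y to its left (yaw varies). Pivot pin along x, 105 mm high. Fixed chutes lead from the gate's ends down to y = +-128 mm over the trays
- feed_lip (a point): lower end of the feed trough's floor, 20 mm behind the pivot, 127 mm high. The trough, 30 mm wide with 18 mm walls, rises from here to 98 mm further back (wall tops 145 to 163 mm high)
- gate (a joint): tilt of the seesaw gate, rad, about the sorter's x axis: negative = left (+y) end down, balls go to the left tray; positive = right end down, balls go to the right tray. Stops at -0.28 and +0.28. Top-heavy and unsprung: it starts resting on either stop, falls over by itself once past 0 and stays there; less than 1 N on a raised plate rocks it
- left_plate (a point): centre of the upper face of the plate that bridges the left end of the gate (37 mm in x, 28 mm in y): the place to press. 55 mm to the left of the pivot and 38 mm above it on the gate, so about 156 mm high when this end is up and 126 mm when it is down, 143 mm when level
- right_plate (a point): the same point on the right end of the gate, 55 mm to the right of the pivot
- stop (a joint): travel of the feed stop, m: 0 = closed across the trough, holding the balls back; slides along the sorter's +y (left) to 0.034 = fully open; stays where it is left, friction about 1.2 N
- stop_tab (a point): centre of the stop's black tab (16 mm in x, 8 mm in y, 32 mm tall; it spans 16 mm above and below this point), which stands upright over the feed trough 48 mm behind the pivot; about 174 mm high; push on its right (-y) face
- ball1_centre (a point): centre of a white ceramic grinding ball, 20 mm diameter, 16 g, waiting in the feed trough nearest to the stop
- ball2_centre (a point): centre of the second ball, the same
- ball3_centre (a point): centre of the third ball, the same
- left_tray: fixed open aluminium tray left of the sorter, 135 x 195 x 48 mm, 2 mm floor, 3 mm walls, origin at the centre of its underside, its x is the 135 mm side (lies along the sorter's y)
- right_tray: the same tray right of the sorter
- amber_bottle: brown glass bottle, 44 mm diameter, 100 mm high, standing loose in front of the sorter; origin under its centre; leave it alone
- flat_jar: white ointment jar, 58 mm diameter, 40 mm high, loose in front of the sorter; origin under its centre; leave it alone
- back_jar: white ointment jar, 60 mm diameter, 42 mm high, loose behind the left chute; origin under its centre; leave it alone
- powder_tub: white tub, 79 mm diameter, 80 mm high, loose at the right side; origin under its centre; leave it alone

How it is judged:
By the outcome, as a careful person would: the job done as asked, in the order asked, and still so for the second after the job is handed in, with the robot touching nothing.
It also fails if it takes over 43 s, if anything falls off the work surface, if the arm or the gripper's body presses on something with over 40 N, if the wrist force passes 120 N, or if a joint passes its speed limit or range.

## Robot

A 6-joint arm with a two-finger parallel gripper is mounted at the origin on the work surface; the furniture and walls round the work are solid. World frame = base frame: x ahead of the robot, y to its left, z up, the work surface at z = 0. Lengths are in m, angles in rad, forces in N, time in s.
With the tool pointing down it reaches from about 0.4 to 0.825 m from the base axis. Payload 7 kg.
Tool frame: the origin (TCP) lies midway between the tips of the shut fingers; the grasp point (between the pads) lies 19 mm behind it; z points along the fingers, y is the line along which they close (so a half turn about z gives the same grasp; the last joint's range is limited). The gripper opens to 88 mm and grips with 3 to 60 N. Pads are 19 mm wide; open, the fingers measure 130 mm over their backs; the gripper's body (78 mm by 193 mm) begins 47 mm behind the grasp point.
Start: joints at [1.439, 0.359, 0.012, 0, -1.224, -0.288], TCP at [0.275, 0.616, 0.227] pointing down, gripper open.
Joint ranges: [-3.07, 3.07], [-1.43, 2.12], [-1.02, 1.25], [-3.03, 1.67], [-3.05, -0], [-3.03, 3.03]. Speed limits (rad/s): [2.39, 2.39, 3.01, 3.14, 3.14, 3.14].

## Interface

Orientations are given as a unit quaternion [x, y, z, w].
In Python, from station import ctrl, imaging gives the robot as it stands. The module is installed in compiled form; this text tells all that it offers.
- The arm moves only by the shell command python3 -m jog 'ROWS'. ROWS is JSON, a list of rows, each an object with "xyz": the shift along the tool's x, y, z in mm, a list of three; "dr": the turn, a rotation vector about the tool's x, y, z in rad, a list of three; "grip": the finger opening in mm, from 0 to 87.6. In form: [{"xyz": [tx, ty, tz], "dr": [ax, ay, az], "grip": grip}, ...]. A call has 1 to 12 rows; each row shifts and turns the commanded pose from where the row before left it, along the tool's axes as they then stand; what a row does not reach is not made up. A row lasts 1/10 s, in which the tool goes at most 50 mm and 8.59 degrees, less where a joint would pass 70% of its speed; a pose out of reach is approached as far as the arm can. A call is refused whole if a number of a shift passes 50 or a number of a turn 0.15, either way. A call with a gripper value outside its range is refused whole. The fingers move at their own pace and stop on an object; the grip force is fixed at half the most. Time passes only in rows, so rows that do not move let the fingers close. It gives the time, the measured TCP pose, the force, the opening and the grip force at its end, in the units of the state.
- ctrl.state(): the state, without advancing time (a new reading comes with each control period).
- imaging.grab_frame(name): name is "side" or "top" or "wrist"; returns a dict with "frame" (400x640x3 uint8, blue, green, red), "mtx" (3x3 intrinsics, pixels), "R" (3x3) and "t" (3): a world point X has camera coordinates R X + t; the wrist camera has in their place "T_tool_cam" (4x4, takes a point from camera to tool coordinates, whose origin is the TCP and whose axes are the flange's). Camera axes: x right, y down, z forward; pixel columns grow to the right and rows downward; lengths in m; the calibration is good to about 2 mm. A picture is of the moment at which its call begins: read the wrist's pose just before it. There is no depth.
- ctrl.sign_off(): hands the job in; it is judged then, once.
The state is a dict: "clock": time; "q": joint angles; "joint_vel": joint speeds; "tau": joint torques, N m; "ee_pos": TCP position; "tool_rot": TCP orientation; "contact_force": force on the tool from outside, world axes, zero at the start; "moment": the same for the moment, N m; "grip_width": finger opening in m; "finger_force": force on a finger pad.
Only numpy, scipy, OpenCV 4.12 (cv2) and the standard library are available. Lean on these libraries where they do the work, as an engineer would, in place of code of your own. Each camera call takes 0.05 s, during which the arm holds its last target. There are 200 camera calls.

## Working session

There is one attempt and no reset: what is moved stays moved. The work goes in short steps, Python scripts to look and compute and a shell command to move; the robot and the scene stay as the last step left them, time stands still between calls to the robot, and variables do not carry over. Pictures are saved under pics/ and viewed, at most 10 in all, crops included, and the job is handed in when it is done.

```bash
mkdir -p pics; python3 - <<'E'
from station import ctrl, imaging
import cv2,pickle
s=ctrl.state();print(s)
d={}
for n in("top","side"):
    f=imaging.grab_frame(n);d[n]=f;cv2.imwrite(f"pics/{n}1.png",f["frame"]);print(n,f["mtx"].tolist(),(-f["R"].T@f["t"]).round(3), f["R"].round(2).tolist())
pickle.dump(d,open("f1.pkl","wb"))
E
```

```text
{'clock': 0.0, 'q': array([ 1.43912556e+00,  3.59377606e-01,  1.10363410e-02, -3.50358889e-04,
       -1.22406988e+00, -2.88127407e-01]), 'joint_vel': array([-4.27033911e-04,  2.79467994e-04,  1.97129480e-03,  4.87880070e-05,
        3.09939844e-04, -1.15953564e-03]), 'tau': array([ 2.21019204e-04, -5.82716596e+01,  2.93053347e+01,  6.99751407e+00,
        6.99750308e-03, -1.34531742e-04]), 'ee_pos': array([0.27492199, 0.61593751, 0.22561884]), 'tool_rot': array([ 9.78039181e-01, -2.08419485e-01, -1.01104864e-04,  8.17811265e-04]), 'contact_force': array([-0.38176427, -0.67486158, -0.49960181]), 'moment': array([ 1.28588954e-02, -9.13573445e-05, -1.28254127e-02]), 'finger_force': 0.0, 'grip_width': 0.08726861689576575}
top [[409.56619239168236, 0.0, 315.8454159842332], [0.0, 409.56619239168236, 204.94403371596212], [0.0, 0.0, 1.0]] [ 0.359 -0.068  1.451] [[0.01, -1.0, 0.01], [-1.0, -0.01, -0.09], [0.09, -0.01, -1.0]]
side [[472.7592048200355, 0.0, 319.22475134921615], [0.0, 472.7592048200355, 206.5896654085436], [0.0, 0.0, 1.0]] [ 0.7   -0.909  1.031] [[0.96, 0.27, 0.02], [0.21, -0.69, -0.69], [-0.17, 0.67, -0.72]]
```

View pics/top1.png

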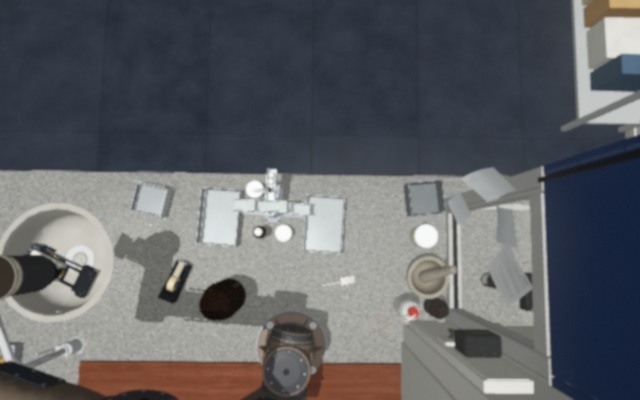

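View pics/side1.png

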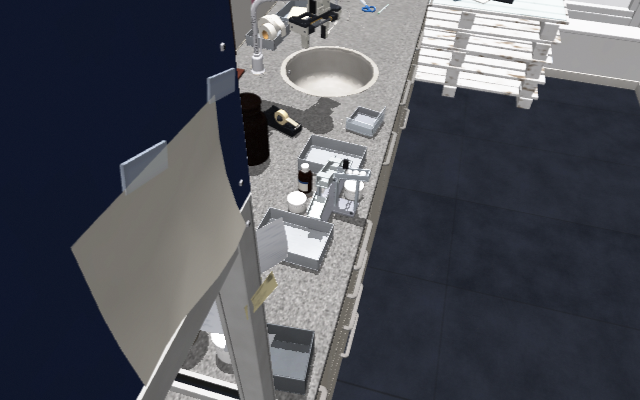

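The top view shows the sorter around (272,205), with trays at (220,217) and (325,224). The side view shows it around (340,190). I'll enlarge both.

```bash
python3 - <<'E'
import cv2,pickle,numpy as np
d=pickle.load(open("f1.pkl","rb"))
a=cv2.resize(d["top"]["frame"][160:255,190:355],(800,460),interpolation=cv2.INTER_CUBIC)
cv2.imwrite("pics/top1z.png",a)
b=cv2.resize(d["side"]["frame"][130:280,250:380],(520,600),interpolation=cv2.INTER_CUBIC)
cv2.imwrite("pics/side1z.png",b)
E
```

```text
(no output)
```

View pics/top1z.png

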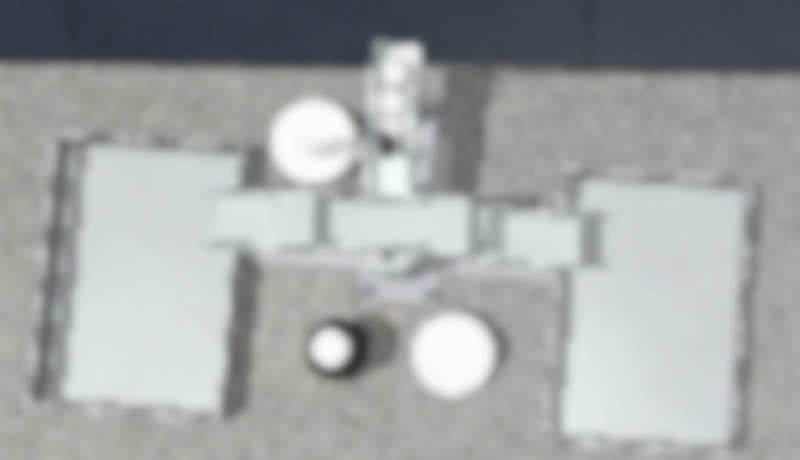

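View pics/side1z.png

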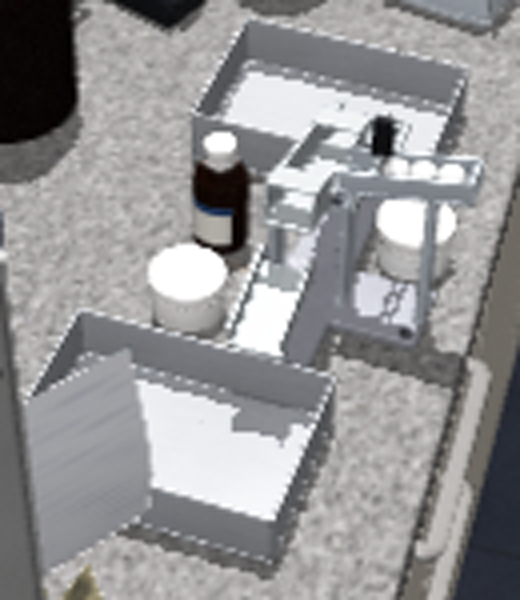

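Top crop: black tab at zoom (388,145), balls at (395,70–125), gate between (325,225) and (470,225). Side crop: tab at (383,135), three balls to the right of it. The tilt isn't clear, though the right end looks raised. Next I'll triangulate the tab and fit the yaw from the trays.

```bash
cat > h.py <<'E'
import numpy as np
def ray(f,u,v):
    R,t=f["R"],f["t"]; d=R.T@np.linalg.solve(f["mtx"],[u,v,1.]); return -R.T@t,d/np.linalg.norm(d)
def atz(f,u,v,z):
    c,d=ray(f,u,v); return c+d*(z-c[2])/d[2]
def tri(rs):
    A=sum(np.eye(3)-np.outer(d,d) for c,d in rs);b=sum((np.eye(3)-np.outer(d,d))@c for c,d in rs);return np.linalg.solve(A,b)
def proj(f,X):
    p=f["mtx"]@(f["R"]@np.asarray(X)+f["t"]);return p[:2]/p[2]
def wristcam(f,s):
    from scipy.spatial.transform import Rotation as Ro
    T=np.eye(4);T[:3,:3]=Ro.from_quat(s["tool_rot"]).as_matrix();T[:3,3]=s["ee_pos"]
    W=np.linalg.inv(T@f["T_tool_cam"]);f["R"],f["t"]=W[:3,:3],W[:3,3];return f
def sorter(o,yaw,p): # sorter coords (m) -> world
    c,s=np.cos(yaw),np.sin(yaw);return np.array([o[0]+c*p[0]-s*p[1],o[1]+s*p[0]+c*p[1],p[2]])
E
python3 - <<'E'
import pickle,numpy as np
from h import *
d=pickle.load(open("f1.pkl","rb"));T,S=d["top"],d["side"]
t=lambda x,y:(190+x*165/800,160+y*95/460)
s=lambda x,y:(250+x/4,130+y/4)
tab=tri([ray(T,*t(388,143)),ray(S,*s(383,135))]);print("tab",tab.round(3), proj(T,tab)-t(388,143))
l=[atz(T,*t(*p),.048) for p in((62,140),(245,148),(230,415),(38,402))]
r=[atz(T,*t(*p),.048) for p in((575,175),(757,183),(740,445),(558,440))]
lc,rc=np.mean(l,0),np.mean(r,0);print(lc,rc,np.linalg.norm(l[0]-l[3]),np.linalg.norm(r[0]-r[3]))
for q in(l,r): v=q[0]-q[3];print("tray yaw",np.arctan2(v[1],v[0]))
v=lc-rc;print("yaw from centres",np.arctan2(-v[0],v[1]))
E
```

```text
tab [0.52  0.064 0.177] [-0.11743508 -0.37634133]
[0.43877945 0.24715819 0.048     ] [ 0.41888075 -0.11578883  0.048     ] 0.1858264535206303 0.18779940227852454
tray yaw -0.05415528287249414
tray yaw -0.05011283528033425
yaw from centres -0.0547705186854594
```

```bash
python3 -m jog '[{"xyz":[0,0,-30],"dr":[0,0,-0.092],"grip":0},{"xyz":[0,0,-30],"dr":[0,0,-0.092],"grip":0},{"xyz":[0,0,-30],"dr":[0,0,-0.092],"grip":0},{"xyz":[0,0,-30],"dr":[0,0,-0.092],"grip":0}]'
python3 - <<'E'
from station import ctrl,imaging
f=imaging.grab_frame("wrist");print(f["T_tool_cam"].round(3).tolist(),f["mtx"].round(0).tolist())
E
```

```text
clock: 0.5
ee_pos: [0.275, 0.6161, 0.3473]
tool_rot: [1.0, -0.024, -0.0, 0.0]
contact_force: [0.5, 0.5, 0.0]
grip_width: 0.0615
finger_force: 0.0
[[0.001, -0.964, -0.268, 0.071], [1.0, 0.0, 0.001, 0.0], [-0.0, -0.268, 0.964, -0.159], [0.0, 0.0, 0.0, 1.0]] [[316.0, 0.0, 324.0], [0.0, 316.0, 200.0], [0.0, 0.0, 1.0]]
```

```bash
python3 -m jog '[{"xyz":[14.5,45,0],"dr":[0,0,0],"grip":0},{"xyz":[14.5,45,0],"dr":[0,0,0],"grip":0},{"xyz":[14.5,45,0],"dr":[0,0,0],"grip":0},{"xyz":[14.5,45,0],"dr":[0,0,0],"grip":0},{"xyz":[14.5,45,0],"dr":[0,0,0],"grip":0},{"xyz":[14.5,45,0],"dr":[0,0,0],"grip":0},{"xyz":[14.5,45,0],"dr":[0,0,0],"grip":0},{"xyz":[14.5,45,0],"dr":[0,0,0],"grip":0},{"xyz":[14.5,45,0],"dr":[0,0,0],"grip":0},{"xyz":[14.5,45,0],"dr":[0,0,0],"grip":0},{"xyz":[14.5,45,0],"dr":[0,0,0],"grip":0},{"xyz":[14.5,45,0],"dr":[0,0,0],"grip":0}]'
python3 - <<'E'
from station import ctrl,imaging
from h import *
import cv2,pickle
s=ctrl.state();f=wristcam(imaging.grab_frame("wrist"),s);pickle.dump(f,open("w1.pkl","wb"))
print(s["ee_pos"],s["tool_rot"])
cv2.imwrite("pics/w1.png",f["frame"])
E
```

```text
clock: 1.75
ee_pos: [0.4207, 0.0662, 0.3466]
tool_rot: [1.0, -0.026, 0.0, -0.0]
contact_force: [1.0, 1.5, 0.6]
grip_width: 0.0004
finger_force: 0.0
[0.42068416 0.06617286 0.34658764] [ 9.99666838e-01 -2.58086106e-02  2.47349478e-04 -2.60107881e-04]
```

View pics/w1.png

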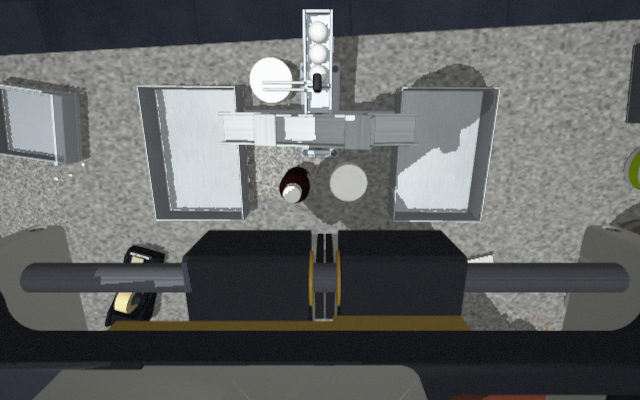

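The wrist view shows the tab at (317,82), balls at (318,30–70), and the gate spanning roughly x 250–372 at y 127. I'll enlarge it and overlay the plate outlines for both tilts.

```bash
python3 - <<'E'
import pickle,cv2
from h import *
f=pickle.load(open("w1.pkl","rb"));yaw=-.053
print("tab at z.174",atz(f,317,82,.174), "top z.190",atz(f,318,76,.19))
tab=atz(f,317,82,.174);o=tab[:2]-[.048*np.cos(yaw),.048*np.sin(yaw)];print("o",o)
k=5;im=cv2.resize(f["frame"][5:165,215:375+60],None,fx=3.6,fy=3.6,interpolation=cv2.INTER_CUBIC)
im2=im.copy()
for phi,col in((-.28,(0,0,255)),(.28,(255,0,0))):
  for sgn in(1,-1):
    P=[]
    for dx,dy in((-.0185,-.014),(.0185,-.014),(.0185,.014),(-.0185,.014)):
      y,z=sgn*.055+dy,.038
      P.append((proj(f,sorter(o,yaw,[dx,y*np.cos(phi)-z*np.sin(phi),.105+y*np.sin(phi)+z*np.cos(phi)]))-[215,5])*3.6)
    cv2.polylines(im2,[np.int32(P)],True,col,1)
out=np.vstack([im[250:],im2[250:]]) ;print(out.shape)
cv2.imwrite("pics/w1z.png",out)
E
```

```text
tab at z.174 [0.5210852  0.06814246 0.174     ] top z.190 [0.52488262 0.06663175 0.19      ]
o [0.4731526  0.07068526]
(652, 792, 3)
```

View pics/w1z.png

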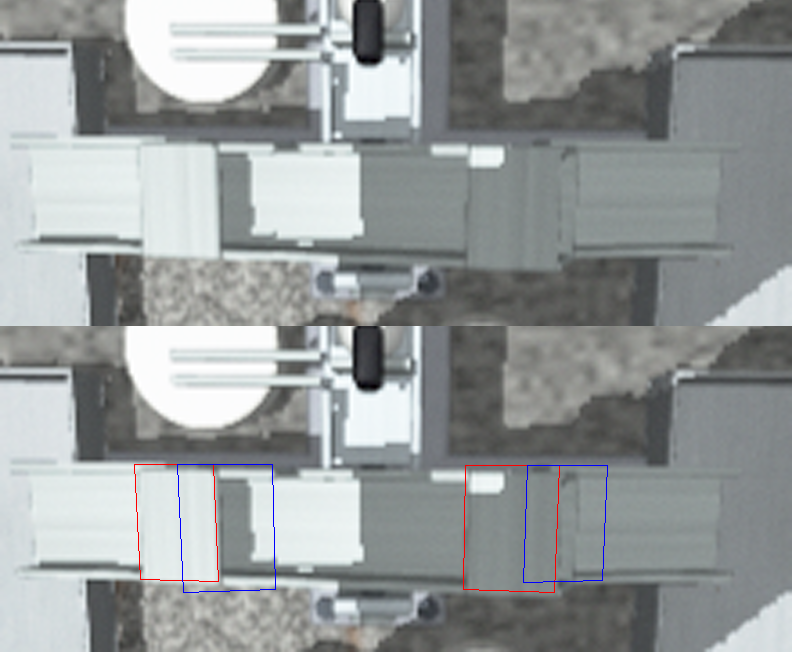

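The red outline (tilt −0.28) matches: left end down, right plate raised, with the plate at about world (0.471, 0.027, 0.156). So I press the right plate, at sorter (−8, −52) mm → TCP (0.462, 0.0175).

```bash
python3 -m jog '[{"xyz":[22,23.5,0],"dr":[0,0,0],"grip":0},{"xyz":[22,23,0],"dr":[0,0,0],"grip":0},{"xyz":[0,0,40],"dr":[0,0,0],"grip":0},{"xyz":[0,0,40],"dr":[0,0,0],"grip":0},{"xyz":[0,0,40],"dr":[0,0,0],"grip":0},{"xyz":[0,0,40],"dr":[0,0,0],"grip":0},{"xyz":[0,0,0],"dr":[0,0,0],"grip":0}]'
```

```text
clock: 2.5
ee_pos: [0.4588, 0.0181, 0.1818]
tool_rot: [1.0, -0.027, -0.005, 0.002]
contact_force: [-0.6, -1.1, 0.9]
grip_width: 0.0005
finger_force: 0.0
```

```bash
python3 -m jog '[{"xyz":[0,0,5],"dr":[0,0,0],"grip":0},{"xyz":[0,0,5],"dr":[0,0,0],"grip":0},{"xyz":[0,0,5],"dr":[0,0,0],"grip":0},{"xyz":[0,0,5],"dr":[0,0,0],"grip":0},{"xyz":[0,0,5],"dr":[0,0,0],"grip":0},{"xyz":[0,0,5],"dr":[0,0,0],"grip":0},{"xyz":[0,0,5],"dr":[0,0,0],"grip":0},{"xyz":[0,0,5],"dr":[0,0,0],"grip":0},{"xyz":[0,0,5],"dr":[0,0,0],"grip":0},{"xyz":[0,0,0],"dr":[0,0,0],"grip":0},{"xyz":[0,0,0],"dr":[0,0,0],"grip":0}]'
```

```text
clock: 3.6
ee_pos: [0.4624, 0.0194, 0.1414]
tool_rot: [1.0, -0.026, -0.0, 0.0]
contact_force: [-0.0, -0.1, -0.8]
grip_width: 0.0008
finger_force: 0.0
```

```bash
python3 -m jog '[{"xyz":[0,0,3],"dr":[0,0,0],"grip":0},{"xyz":[0,0,3],"dr":[0,0,0],"grip":0},{"xyz":[0,0,2],"dr":[0,0,0],"grip":0},{"xyz":[0,0,0],"dr":[0,0,0],"grip":0},{"xyz":[0,0,0],"dr":[0,0,0],"grip":0}]'
python3 -m jog '[{"xyz":[0,0,-10],"dr":[0,0,0],"grip":0},{"xyz":[0,0,-40],"dr":[0,0,0],"grip":0},{"xyz":[0,0,-40],"dr":[0,0,0],"grip":0},{"xyz":[-10,-15,-25],"dr":[0,0,0],"grip":0},{"xyz":[-20,-10,0],"dr":[0,0,0],"grip":0},{"xyz":[0,0,0],"dr":[0,0,0],"grip":0},{"xyz":[0,0,0],"dr":[0,0,0],"grip":0}]'
python3 - <<'E'
from station import ctrl,imaging
from h import *
import cv2,pickle
s=ctrl.state();f=wristcam(imaging.grab_frame("wrist"),s);pickle.dump(f,open("w2.pkl","wb"))
print(s["ee_pos"])
yaw=-.053;o=[.4732,.069]
im=f["frame"].copy()
for phi,col in((-.28,(0,0,255)),(.28,(255,0,0))):
  for sgn in(1,-1):
    P=[]
    for dx,dy in((-.0185,-.014),(.0185,-.014),(.0185,.014),(-.0185,.014)):
      y,z=sgn*.055+dy,.038
      P.append(proj(f,sorter(o,yaw,[dx,y*np.cos(phi)-z*np.sin(phi),.105+y*np.sin(phi)+z*np.cos(phi)])))
    cv2.polylines(im,[np.int32(P)],True,col,1)
c=proj(f,sorter(o,yaw,[.03,0,.15])).astype(int);print(c)
x,y=max(c[0]-130,0),max(c[1]-100,0)
cv2.imwrite("pics/w2.png",cv2.resize(im[y:y+190,x:x+260],None,fx=3,fy=3,interpolation=cv2.INTER_CUBIC));print(x,y)
E
```

```text
clock: 4.1
ee_pos: [0.4625, 0.0194, 0.1335]
tool_rot: [1.0, -0.026, -0.0, 0.0]
contact_force: [-0.7, -0.1, -0.6]
grip_width: 0.0003
finger_force: 0.0
clock: 4.8
ee_pos: [0.4338, 0.0461, 0.2496]
tool_rot: [1.0, -0.025, 0.001, -0.0]
contact_force: [0.9, 0.1, -0.5]
grip_width: 0.0006
finger_force: 0.0
[0.43383093 0.04609931 0.24955206]
[292 116]
162 16
```

View pics/w2.png

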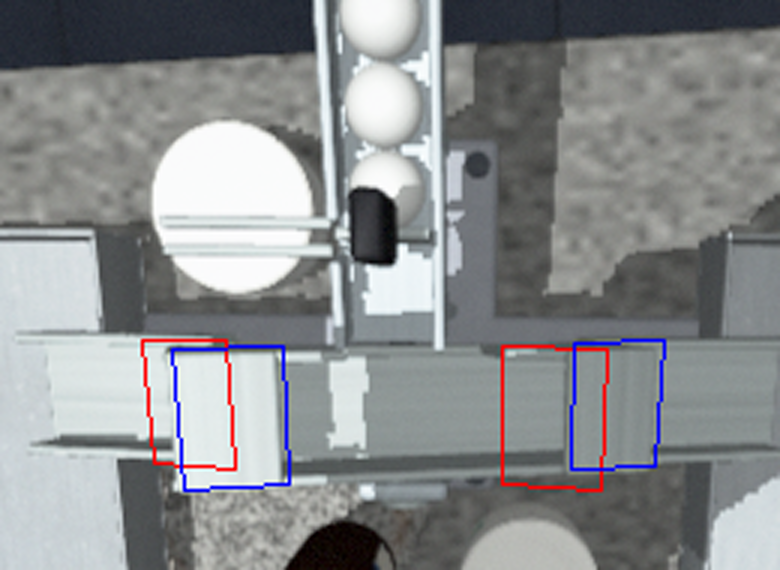

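The gate now matches the blue outline: right end down at +0.28. The tab is at crop (373,227), with the balls behind it still held. Next I bring the fingertip to the right of the tab, at sorter (44, −40) mm → world (0.515, 0.027).

```bash
python3 - <<'E'
import pickle
from h import *
f=pickle.load(open("w2.pkl","rb"));print(atz(f,286.3,91.7,.174))
E
python3 -m jog '[{"xyz":[28,5,0],"dr":[0,0,0],"grip":0},{"xyz":[28,5,0],"dr":[0,0,0],"grip":0},{"xyz":[26,5,0],"dr":[0,0,0],"grip":0},{"xyz":[0,0,0],"dr":[0,0,0],"grip":0},{"xyz":[0,0,30],"dr":[0,0,0],"grip":0},{"xyz":[0,0,30],"dr":[0,0,0],"grip":0},{"xyz":[0,0,20],"dr":[0,0,0],"grip":0},{"xyz":[0,0,0],"dr":[0,0,0],"grip":0},{"xyz":[0,0,0],"dr":[0,0,0],"grip":0}]'
```

```text
[0.52042147 0.06841468 0.174     ]
clock: 5.75
ee_pos: [0.5151, 0.0264, 0.1689]
tool_rot: [1.0, -0.026, -0.0, 0.0]
contact_force: [0.7, 0.5, 0.7]
grip_width: -0.0
finger_force: 0.0
```

```bash
python3 -m jog '[{"xyz":[0,-4,0],"dr":[0,0,0],"grip":0},{"xyz":[0,-4,0],"dr":[0,0,0],"grip":0},{"xyz":[0,-4,0],"dr":[0,0,0],"grip":0},{"xyz":[0,-4,0],"dr":[0,0,0],"grip":0},{"xyz":[0,-4,0],"dr":[0,0,0],"grip":0},{"xyz":[0,-4,0],"dr":[0,0,0],"grip":0},{"xyz":[0,-4,0],"dr":[0,0,0],"grip":0},{"xyz":[0,-4,0],"dr":[0,0,0],"grip":0},{"xyz":[0,-4,0],"dr":[0,0,0],"grip":0},{"xyz":[0,-4,0],"dr":[0,0,0],"grip":0},{"xyz":[0,-4,0],"dr":[0,0,0],"grip":0},{"xyz":[0,0,0],"dr":[0,0,0],"grip":0}]'
python3 -m jog '[{"xyz":[0,-2,0],"dr":[0,0,0],"grip":0},{"xyz":[0,-2,0],"dr":[0,0,0],"grip":0},{"xyz":[0,0,0],"dr":[0,0,0],"grip":0}]'
python3 -m jog '[{"xyz":[0,-2,0],"dr":[0,0,0],"grip":0},{"xyz":[0,-1,0],"dr":[0,0,0],"grip":0},{"xyz":[0,0,0],"dr":[0,0,0],"grip":0}]'
```

```text
clock: 6.95
ee_pos: [0.5172, 0.0712, 0.1685]
tool_rot: [1.0, -0.026, -0.0, -0.0]
contact_force: [1.1, -0.2, -0.4]
grip_width: 0.0001
finger_force: 0.0
clock: 7.25
ee_pos: [0.5173, 0.0747, 0.1684]
tool_rot: [1.0, -0.026, -0.0, 0.0]
contact_force: [-0.7, -0.1, 0.3]
grip_width: 0.0004
finger_force: 0.2
clock: 7.55
ee_pos: [0.5175, 0.0777, 0.1685]
tool_rot: [1.0, -0.026, -0.0, 0.0]
contact_force: [0.4, 0.1, -0.3]
grip_width: 0.0004
finger_force: 0.3
```

```bash
python3 -m jog '[{"xyz":[0,-2,0],"dr":[0,0,0],"grip":0},{"xyz":[0,-2,0],"dr":[0,0,0],"grip":0},{"xyz":[0,0,0],"dr":[0,0,0],"grip":0}]'
python3 -m jog '[{"xyz":[0,-2,0],"dr":[0,0,0],"grip":0},{"xyz":[0,-1,0],"dr":[0,0,0],"grip":0},{"xyz":[0,0,0],"dr":[0,0,0],"grip":0}]'
python3 - <<'E'
from station import ctrl,imaging
from h import *
import cv2,pickle
s=ctrl.state();f=wristcam(imaging.grab_frame("wrist"),s);pickle.dump(f,open("w3.pkl","wb"))
cv2.imwrite("pics/w3.png",f["frame"])
E
```

```text
clock: 7.85
ee_pos: [0.5177, 0.0818, 0.1685]
tool_rot: [1.0, -0.026, -0.0, -0.0]
contact_force: [0.7, 0.2, -0.2]
grip_width: 0.0005
finger_force: 0.3
clock: 8.15
ee_pos: [0.5175, 0.0826, 0.1685]
tool_rot: [1.0, -0.026, -0.001, 0.002]
contact_force: [2.1, -11.2, -0.5]
grip_width: 0.0002
finger_force: 5.2
```

View pics/w3.png

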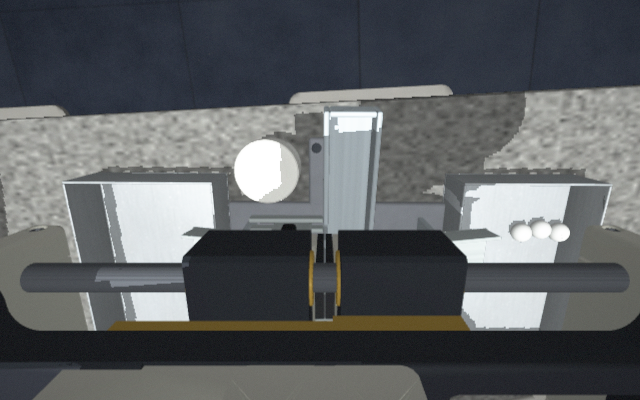

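The stop met its end (11 N), and all three balls lie in the right tray at (521–560, 231). The feed trough is empty. I'll back off, lift clear and take a last look.

```bash
python3 -m jog '[{"xyz":[0,6,0],"dr":[0,0,0],"grip":0},{"xyz":[0,6,0],"dr":[0,0,0],"grip":0},{"xyz":[0,0,-30],"dr":[0,0,0],"grip":0},{"xyz":[0,0,-40],"dr":[0,0,0],"grip":0},{"xyz":[-30,0,-40],"dr":[0,0,0],"grip":0},{"xyz":[-30,0,-40],"dr":[0,0,0],"grip":0},{"xyz":[-30,0,0],"dr":[0,0,0],"grip":0},{"xyz":[0,0,0],"dr":[0,0,0],"grip":0},{"xyz":[0,0,0],"dr":[0,0,0],"grip":0},{"xyz":[0,0,0],"dr":[0,0,0],"grip":0},{"xyz":[0,0,0],"dr":[0,0,0],"grip":0}]'
python3 - <<'E'
from station import imaging
import cv2
cv2.imwrite("pics/w4.png",imaging.grab_frame("wrist")["frame"])
E
```

```text
clock: 9.3
ee_pos: [0.4278, 0.0773, 0.3179]
tool_rot: [1.0, -0.026, -0.001, 0.0]
contact_force: [-0.5, -0.5, -0.4]
grip_width: 0.0006
finger_force: 0.0
```

View pics/w4.png

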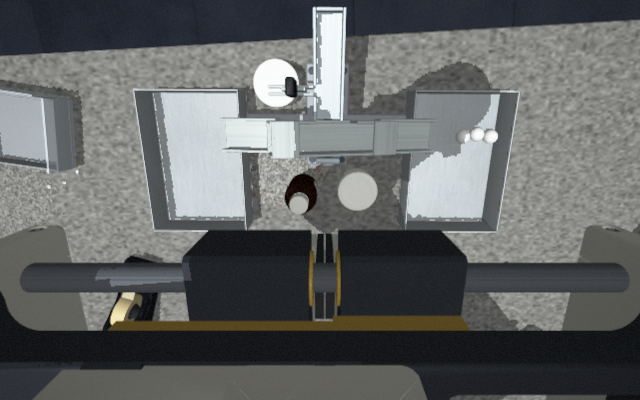

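The final view shows the balls in the right tray (463–490, 135), the tab fully left at (291,87), the gate tipped right, and the bottle and jars where they were.

```bash
python3 -c "
from station import ctrl
print(ctrl.sign_off())"
```

```text
the job is handed in; nothing more can be done
None
```

The job is done and handed in at about 9 s: I rocked the gate to the right, then pushed the feed stop fully open, and all three balls rolled into the right tray; the bottle and both jars look unmoved, and the arm stayed well clear of the tub.

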